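# Quarter-turn the ravioli mould round the post

### The arm

A 6-joint arm with a two-finger parallel gripper is mounted at the origin on the work surface. World frame = base frame: x ahead of the robot, y to its left, z up, the work surface at z = 0. Lengths are in mm, angles in degrees, forces in N, time in s.
With the tool pointing down it reaches from about 300 to 850 mm from the base axis. Payload 4.2 kg.
Tool frame: the origin (TCP) lies between the finger pads; the fingertips stand 22 mm ahead of it and the grasp point (between the pads) lies 3 mm ahead of it; z points along the fingers, y is the direction in which the jaws open and shut (so a half turn about z gives the same grasp; the last joint's range is limited). The gripper opens to 91 mm and grips with 3 to 60 N. Pads are 32 mm wide; open, the fingers measure 118 mm over their backs; the gripper's body (76 mm by 178 mm) begins 60 mm behind the grasp point.
Start: joints at [72.594, 18.312, 89.639, -0, 72.044, -1.146], TCP at [161.005, 552.013, 235.976] pointing down, gripper open.
Joint ranges: [-177.97, 177.97], [-48.28, 115.42], [12.27, 149.76], [-77.06, 257.06], [2.81, 150.46], [-146.56, 146.56]. Speed limits (degrees/s): [147.25, 147.25, 180, 180, 180, 180].

### API

Orientations are given as [roll, pitch, yaw] about the fixed x, y, z axes, in that order (R = Rz(yaw) Ry(pitch) Rx(roll)).
In Python, from workcell import telemetry, cams, env gives the robot as it stands.
- The arm moves only by the shell command python3 -m inch 'ROWS' [FORCE]. ROWS is JSON, a list of rows, each an object of numbers: "x", "y", "z": the shift along the tool's x, y, z in cm; "yaw": the turn about the tool's z in units of 5 degrees (1.0 is 5 degrees); "gripper": the gripper's target within -1 to 1 (fully open at 1, half-way at 0, shut at -1). A call has 1 to 12 rows; each row shifts and turns the commanded pose from where the row before left it, along the tool's axes as they then stand; what a row does not reach is not made up. A row lasts 1/12 s, in which the tool goes at most 41.7 mm and 7.16 degrees, less where a joint would pass 70% of its speed; a pose out of reach is approached as far as the arm can. A call is refused whole if a number of a shift passes 4.17 or a number of a turn 1, either way. A call with a gripper value outside its range is refused whole. The fingers move at their own pace and stop on an object; FORCE is the grip in N (left out, the last holds). Time passes only in rows, so rows that do not move let the fingers close. It gives the time, the measured TCP pose, the force and the opening at its end, in the units of the state.
- telemetry.state(): the state, without advancing time (a new reading comes with each control period).
- cams.grab_frame(name): name is "scene" or "top" or "wrist"; returns a dict with "pixels" (420x560x3 uint8, red, green, blue), "mtx" (3x3 intrinsics, pixels), "rvec" (rotation vector, rad) and "tvec" (3), from world to camera coordinates, as OpenCV has them. Camera axes: x right, y down, z forward; pixel columns grow to the right and rows downward; lengths in mm; the calibration is good to about 2 mm. A picture is of the moment at which its call begins. There is no depth.
- env.job_done(): hands the job in, once; it reports no verdict.
The state is a dict: "time_s": time; "qpos": joint angles; "qvel": joint speeds; "effort": joint torques, N m; "ee_pos": TCP position; "ee_rot": TCP orientation; "force": force on the tool from outside, world axes, zero at the start; "torque": the same for the moment, N m; "gripper_width": finger opening in mm.
Only numpy, scipy, OpenCV 4.12 (cv2) and the standard library are available. Lean on these libraries where they do the work, as an engineer would, in place of code of your own. Each camera call takes 0.05 s, during which the arm holds its last target. There are 200 camera calls.

### The job

The square ravioli mould has to be rolled the other way next: without lifting or tipping it, slide it up against the steel post, keep pushing so that it swings a quarter turn round the post, and press its red edge flat against the long rail. Then slide it along the rail until it is fully home in the corner at the end stop, press it home gently there, and let go. Push with care: it must bear on the rail and then on the stop with more than 3 N for a moment, but never push it or jam it with more than 35 N, and leave the jar, bowl and tape measure alone.

Things in the scene. Friction and masses are not known exactly. Their poses are not given: they have to be found in the camera images.
- board: Fixed light-wood pasta board lying on the table, 300 (x) x 460 (y) x 15 mm thick; it may stand anywhere within some cm and be yawed up to 15 degrees. Origin: centre of its underside, on the table; z up, x away from the robot at yaw 0. All mm below are in this board frame; its top is at z = 15.
- post: Fixed upright steel post on the board, diameter 20 mm, 40 mm tall above the board top. Origin: centre of its foot, at board (100, 0). The mould is to be swung round it counter-clockwise seen from above: its face that looks to -y at the start meets the +y side of the post and at the end lies against the -x side of the post and the rail, which are flush with each other (plane x = 90).
- rail: Fixed brown wooden long rail on the board, running along board y from y = -12 (near the post) to y = -180 (the end stop); 18 mm thick, 20 mm tall above the board top. Its face towards the mould looks to -x and lies in the plane x = 90. Origin: in that face, at mid-length, on the board top.
- stop: Fixed brown wooden end stop on the board, running along board x from x = -70 to x = 90, square to the rail; 18 mm thick, 20 mm tall above the board top. Its face towards the mould looks to +y and lies in the plane y = -180. Origin: in that face, at mid-length, on the board top. The final corner is where rail and stop meet, at (90, -180).
- mould: Loose white square ravioli mould, aluminium top with 3 x 3 dark pockets, 120 x 120 x 24 mm high (too wide to grip), 0.3 to 0.7 kg; slides on the board at 1 to 6 N. Origin: centre of its underside; its own x points to its red edge. Starts 10 to 60 mm clear of the post on its +y side, own x along board -y within 15 degrees; ends with own x along board +x, centred at board (30, -120).
- red_edge (a point): Middle of the mould's red edge face: 60 mm along the mould's own x from its centre, half-way up (12 mm). The red strip shows on top along that edge. Contacts grip (friction 0.5 to 0.7): a push square to the far face jams between pusher and post when its line passes less than about 90 mm to the side of the post; carry the pushing point in an arc round the post contact instead.
- jar: Bystander: amber glass jar with brass lid, diameter 56, 85 mm tall, standing on the table beyond the board. Origin: centre of its underside.
- bowl: Bystander: blue ceramic bowl, diameter 110, 50 mm tall, standing on the table left of the board. Origin: centre of its underside.
- tape: Bystander: yellow tape measure with black disc, 62 x 34 x 60 mm, standing on the table right of the board. Origin: centre of its underside.
Not all that is in view belongs to the job. There is more than one size of the mould; the job needs the middle-sized.

How it is judged (in metres and radians):
On the way, in this order (a step that is already met when the one before it is completed fails the run):
1. part-way round (between about 25 and 65 degrees from its final heading) the mould bears on the post (angle between the x axis of mould and the x axis of board, either way round between 0.44 and 1.13 rad and contact force between mould and post above 0.5 N), for 0.05 s.
2. a quarter turn done, the red edge is pressed flat against the long rail (or the post flush with it) with more than 3 N (angle between the x axis of mould and the x axis of board, either way round below 0.05 rad and x of red_edge in the frame of board between 0.0865 and 0.094 m and (contact force between mould and rail above 3 N or contact force between mould and post above 3 N)), for 0.1 s.
3. home in the corner, the mould is pressed against the end stop with more than 3 N (angle between the x axis of mould and the x axis of board, either way round below 0.05 rad and x of red_edge in the frame of board between 0.0865 and 0.094 m and y of mould in the frame of board between -0.124 and -0.1175 m and contact force between mould and stop above 3 N), for 0.1 s.
At the end, for the whole second after the job is handed in: The mould lies flat and at rest on the board in the corner: red edge along the rail, touching rail and stop to within 3.5 mm (rail) and 2.5 mm (stop) and square to them within 0.05 rad; jar, bowl and tape measure within 15 mm of where they stood (angle between the x axis of mould and the x axis of board, either way round below 0.05 rad and x of red_edge in the frame of board between 0.0865 and 0.094 m and y of mould in the frame of board between -0.124 and -0.1175 m and z of mould in the frame of board below 0.019 m and angle between mould's own z axis and vertical below 0.05 rad and linear speed of mould below 0.01 m/s and angular speed of mould below 0.05 rad/s and distance of each of jar, bowl, tape from where it was at the start of the episode below 0.015 m).
It fails at once if the mould is lifted more than 6 mm off the board or tipped more than 0.1 rad (z of mould in the frame of board above 0.021 m or angle between mould's own z axis and vertical above 0.1 rad).
It fails at once if the mould is pushed, or jammed against post, rail or stop, with more than 35 N (contact force between any of the arm, the fingers, post, rail, stop and mould above 35 N).
It fails at once if jar, bowl or tape measure is moved more than 15 mm or tipped (distance of any of jar, bowl, tape from where it was at the start of the episode above 0.015 m or angle between any of jar, bowl, tape's own z axis and vertical above 0.3 rad).
It also fails if it takes over 72 s, if anything falls off the work surface, if the arm or the gripper's body presses on something with over 40 N, if the wrist force passes 120 N, or if a joint passes its speed limit or range.

## Working session

There is one attempt and no reset: what is moved stays moved. The work goes in short steps, Python scripts to look and compute and a shell command to move; the robot and the scene stay as the last step left them, time stands still between calls to the robot, and variables do not carry over. Pictures are saved under pics/ and viewed, about 8 in all and at most 12, crops included, and the job is handed in when it is done.

```bash
ls; mkdir -p pics; python3 - <<'E'
from workcell import telemetry, cams
import cv2,json
print(telemetry.state())
import pickle
fr={}
for n in("scene","top"):
    f=cams.grab_frame(n);fr[n]=f;cv2.imwrite(f"pics/{n}0.png",f["pixels"][:,:,::-1])
    print(n,f["mtx"],f["rvec"],f["tvec"])
pickle.dump(fr,open("fr0.pkl","wb"))
E
```

```text
pics
{'time_s': 0.0, 'qpos': array([ 7.25938129e+01,  1.83514025e+01,  8.97061944e+01, -5.97013372e-04,
        7.20435010e+01, -1.14588083e+00]), 'qvel': array([-0.04271865, -0.04508786, -0.03287014, -0.0263659 , -0.1181877 ,
        0.02757043]), 'effort': array([-3.51048784e-04, -4.12468636e+01, -2.31977230e+01,  7.27864774e-02,
        4.54061979e-02, -1.29646214e-04]), 'ee_pos': array([160.8640143 , 551.55616227, 235.12407241]), 'ee_rot': array([-1.79898911e+02, -1.45426524e-03,  1.63739877e+02]), 'force': array([ 0.26872892,  0.32298391, -0.10689336]), 'torque': array([-0.0526396 ,  0.0340254 , -0.03699809]), 'gripper_width': 91.2516460494029}
scene [[491.89165187   0.         280.86627322]
 [  0.         491.89165187 210.17879823]
 [  0.           0.           1.        ]] [ 2.31792474  0.9145979  -0.31742277] [-490.53501814 -222.50923354 1980.98788532]
top [[517.63460553   0.         273.53902074]
 [  0.         517.63460553 210.64367601]
 [  0.           0.           1.        ]] [ 2.13216885 -2.1976612   0.07785548] [ 124.18528252  577.03445189 1441.47794247]
```

View pics/top0.png

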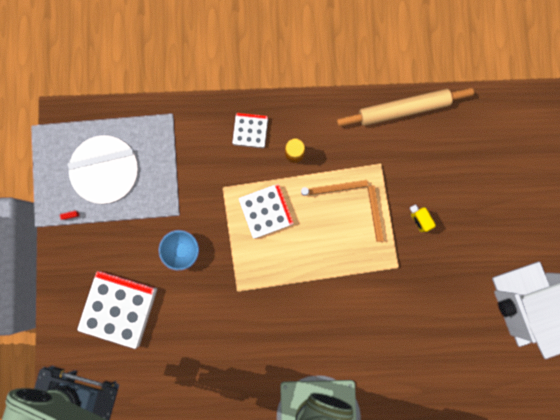

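View pics/scene0.png

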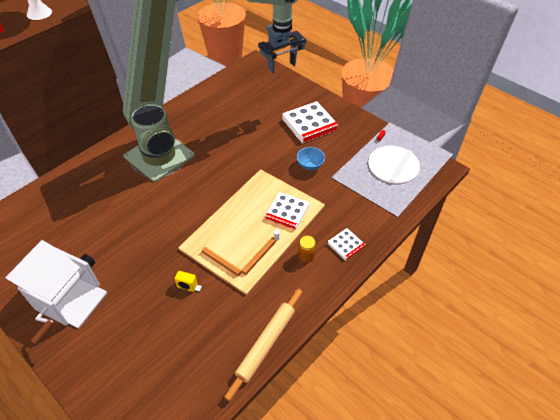

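The top view shows three moulds: small at (250,130) on the table, large at (117,310) on the table, and middle-sized at (266,211) on the board. The middle one fits: it stands on the board on the post's +y side, with its red edge facing the post at (305,191). I'll measure it and confirm the choice in a crop.

```bash
cat > h.py <<'E'
import numpy as np,cv2
def ray(f,uv,z):
    uv=np.asarray(uv,float).reshape(-1,2);R=cv2.Rodrigues(np.asarray(f["rvec"],float))[0];t=np.asarray(f["tvec"],float).ravel()
    d=(np.c_[uv,np.ones(len(uv))]@np.linalg.inv(f["mtx"]).T)@R; c=-R.T@t
    return (c+d*((z-c[2])/d[:,2])[:,None])[:,:2]
def proj(f,P): return cv2.projectPoints(np.asarray(P,float).reshape(-1,3),np.asarray(f["rvec"],float),np.asarray(f["tvec"],float),f["mtx"],None)[0].reshape(-1,2)
def big(m,near=None):
    n,l,s,c=cv2.connectedComponentsWithStats(m.astype(np.uint8))
    return l==1+np.argmax(s[1:,4])
def rect(f,m,z):
    cs=cv2.findContours(m.astype(np.uint8),cv2.RETR_EXTERNAL,cv2.CHAIN_APPROX_NONE)[0]
    c=max(cs,key=cv2.contourArea).reshape(-1,2)
    p=ray(f,c,z); return cv2.minAreaRect(p.astype(np.float32)),p
E
python3 - <<'E'
import pickle;from h import *
fr=pickle.load(open("fr0.pkl","rb"));f=fr["top"];im=f["pixels"];hsv=cv2.cvtColor(im,cv2.COLOR_RGB2HSV).astype(int)
H,S,V=hsv[...,0],hsv[...,1],hsv[...,2]
roi=np.zeros(H.shape,bool);roi[160:295,218:402]=1
print("board px",hsv[260,300],"rail",hsv[210,375],hsv[187,340],"table",hsv[330,250],"red",hsv[205,284],"white",hsv[195,256])
wood=roi&(V>150)
m=big(cv2.morphologyEx(wood.astype(np.uint8),cv2.MORPH_CLOSE,np.ones((9,9))))
r,p=rect(f,m,15);print("board",r,cv2.boxPoints(r).round(1).tolist())
red=roi&((H<8)|(H>172))&(S>170)&(V>120);red[:,300:]=0
wh=roi&(S<60)&(V>150);wh[:,296:]=0
print(red.sum(),wh.sum())
mm=big(cv2.morphologyEx((red|wh).astype(np.uint8),cv2.MORPH_CLOSE,np.ones((7,7))))
r,p=rect(f,mm,39);print("mould",r,cv2.boxPoints(r).round(1).tolist())
print("red",rect(f,big(red),39)[0])
g=roi&(S<60);g[:,:297]=0;g[:,315:]=0
ys,xs=np.where(g&(V>120));print("post px",xs.mean(),ys.mean(),len(xs),ray(f,[xs.mean(),ys.mean()],55))
s=cv2.resize(im[155:300,215:405],None,fx=4,fy=4,interpolation=cv2.INTER_CUBIC);cv2.imwrite("pics/crop0.png",s[:,:,::-1])
E
```

```text
board px [ 21 107 250] rail [ 14 177 210] [ 13 176 206] table [ 11 164 129] red [  2 235 253] white [120   1 255]
board ((533.0963134765625, 6.98858642578125), (304.3969421386719, 464.3865661621094), 6.735067844390869) [[354.70001220703125, 219.6999969482422], [409.20001220703125, -241.5], [711.5, -205.8000030517578], [657.0, 255.39999389648438]]
109 1454
mould ((580.1842041015625, 130.01113891601562), (124.26271057128906, 121.069091796875), 18.650056838989258) [[502.0, 167.5], [540.7000122070312, 52.79999923706055], [658.4000244140625, 92.5], [619.7000122070312, 207.1999969482422]]
red ((598.4715576171875, 76.8092041015625), (109.37875366210938, 8.603018760681152), 18.68130874633789)
post px 304.4339622641509 190.66037735849056 53 [[631.30581656  18.31725956]]
```

View pics/crop0.png

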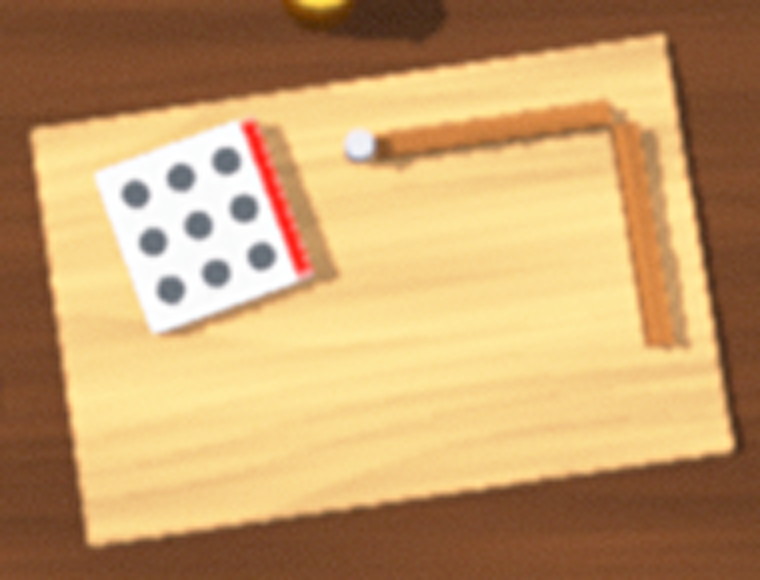

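The crop confirms it: the white 3x3 mould on the board has its red edge from (250,120) to (303,272) facing the post at (360,145), with the rail and stop to the right. From the measurements, the board is at (533,7) with yaw 6.7°, and the mould is at (580,130) with its own x at -71.3° in world.

I'll push the far face with both fingertips half open, so the mould's heading follows the tool yaw.

```bash
python3 -m inch '[{"yaw":1,"gripper":0.3},{"yaw":1},{"yaw":1},{"yaw":1},{"yaw":1},{"yaw":1},{"yaw":1},{"yaw":1},{"yaw":1},{"yaw":1},{"yaw":1},{}]'; python3 -m inch '[{"x":-3.4,"y":1.93},{"x":-3.4,"y":1.93},{"x":-3.4,"y":1.93},{"x":-3.4,"y":1.93},{"x":-3.4,"y":1.93},{"x":-3.4,"y":1.93},{"x":-3.4,"y":1.93},{"x":-3.4,"y":1.93},{"x":-3.4,"y":1.93},{"x":-3.4,"y":1.93},{"x":-3.4,"y":1.93},{"x":-3.4,"y":1.93}]'
python3 - <<'E'
from h import *;import pickle
from workcell import telemetry
s=telemetry.state();print(s['qpos'],s['gripper_width'])
f=pickle.load(open("fr0.pkl","rb"))["top"]
print("jar",ray(f,[295,149],85),"bowl",ray(f,[179,250],50),"tape",ray(f,[425,218],60))
E
```

```text
[ 7.25950464e+01  1.83480366e+01  8.96982101e+01 -2.35333088e-03
  7.20436320e+01 -1.14537137e+00] 91.72078843994485
jar [[743.82985854  41.53459436]] bowl [[476.62763545 372.81812855]] tape [[ 544.18260318 -310.45003876]]invalid input
invalid input
```

```bash
python3 -m inch '[{"x":0,"y":0,"z":0,"yaw":1,"gripper":0.3}]'; python3 -m inch --help | head -20; python3 -m inch '[{"yaw":1.0}]' 20; python3 -m inch '[{"yaw":1.0}]'
```

```text
time_s: 0.18
ee_pos: [160.9, 551.7, 235.3]
ee_rot: [-179.9, 0.0, 158.7]
force: [-0.2, 0.3, 0.7]
gripper_width: 87.0invalid input: not JSON, or not a number
invalid input
invalid input
```

All five keys are needed in every row.

```bash
python3 -m inch '[{"x":0,"y":0,"z":0,"yaw":1,"gripper":0.3},{"x":0,"y":0,"z":0,"yaw":1,"gripper":0.3},{"x":0,"y":0,"z":0,"yaw":1,"gripper":0.3},{"x":0,"y":0,"z":0,"yaw":1,"gripper":0.3},{"x":0,"y":0,"z":0,"yaw":1,"gripper":0.3},{"x":0,"y":0,"z":0,"yaw":1,"gripper":0.3},{"x":0,"y":0,"z":0,"yaw":1,"gripper":0.3},{"x":0,"y":0,"z":0,"yaw":1,"gripper":0.3},{"x":0,"y":0,"z":0,"yaw":1,"gripper":0.3},{"x":0,"y":0,"z":0,"yaw":1,"gripper":0.3}]'; python3 -m inch '[{"x":-3.4,"y":1.93,"z":0,"yaw":0,"gripper":0.3},{"x":-3.4,"y":1.93,"z":0,"yaw":0,"gripper":0.3},{"x":-3.4,"y":1.93,"z":0,"yaw":0,"gripper":0.3},{"x":-3.4,"y":1.93,"z":0,"yaw":0,"gripper":0.3},{"x":-3.4,"y":1.93,"z":0,"yaw":0,"gripper":0.3},{"x":-3.4,"y":1.93,"z":0,"yaw":0,"gripper":0.3},{"x":-3.4,"y":1.93,"z":0,"yaw":0,"gripper":0.3},{"x":-3.4,"y":1.93,"z":0,"yaw":0,"gripper":0.3},{"x":-3.4,"y":1.93,"z":0,"yaw":0,"gripper":0.3},{"x":-3.4,"y":1.93,"z":0,"yaw":0,"gripper":0.3},{"x":-3.4,"y":1.93,"z":0,"yaw":0,"gripper":0.3},{"x":0,"y":0,"z":0,"yaw":0,"gripper":0.3}]'
```

```text
time_s: 1.02
ee_pos: [160.9, 551.7, 235.4]
ee_rot: [-180.0, 0.0, 108.5]
force: [-0.2, 0.8, 0.0]
gripper_width: 59.0
time_s: 2.02
ee_pos: [486.6, 261.6, 235.4]
ee_rot: [179.9, 0.2, 108.4]
force: [0.7, -0.6, 0.5]
gripper_width: 59.3
```

```bash
python3 -m inch '[{"x":-1.55,"y":0.92,"z":0,"yaw":0,"gripper":0.3},{"x":-1.55,"y":0.92,"z":0,"yaw":0,"gripper":0.3},{"x":-1.55,"y":0.92,"z":0,"yaw":0,"gripper":0.3},{"x":-1.55,"y":0.92,"z":0,"yaw":0,"gripper":0.3},{"x":0,"y":0,"z":3,"yaw":0,"gripper":0.3},{"x":0,"y":0,"z":3,"yaw":0,"gripper":0.3},{"x":0,"y":0,"z":3,"yaw":0,"gripper":0.3},{"x":0,"y":0,"z":3,"yaw":0,"gripper":0.3},{"x":0,"y":0,"z":3,"yaw":0,"gripper":0.3},{"x":0,"y":0,"z":2,"yaw":0,"gripper":0.3},{"x":0,"y":0,"z":1,"yaw":0,"gripper":0.3},{"x":0,"y":0,"z":0,"yaw":0,"gripper":0.3}]'
cat >> h.py <<'E'
BO=np.array([533.,7.]);BY=np.radians(6.735)
def toboard(p):
    c,s=np.cos(BY),np.sin(BY);return (np.asarray(p)-BO)@np.array([[c,-s],[s,c]])
def mould(f):
    im=f["pixels"];hsv=cv2.cvtColor(im,cv2.COLOR_RGB2HSV).astype(int);H,S,V=hsv[...,0],hsv[...,1],hsv[...,2]
    roi=np.zeros(H.shape,bool);roi[165:292,222:400]=1
    red=big(cv2.morphologyEx((roi&((H<7)|(H>172))&(S>200)&(V>120)).astype(np.uint8),cv2.MORPH_CLOSE,np.ones((3,3))))
    r=rect(f,red,39)[0];(cx,cy),(w,h),a=r
    a=np.radians(a if w>h else a+90)
    return np.array([cx,cy]),(w,h),np.degrees(a)
E
cat > look.py <<'E'
import sys;from h import *
from workcell import cams,telemetry
f=cams.grab_frame("top");m,sz,a=mould(f)
s=telemetry.state();t=s['ee_pos']
print("red mid board",toboard(m).round(1),"size",np.round(sz,1),"edge dir (board deg, mod 180)",round((a-6.735)%180,1),"-> mould x heading",round((a-6.735)%180-90,1))
print("TCP board",toboard(t[:2]).round(1),"z",t[2].round(1),"yaw board",round(s['ee_rot'][2]-6.735,1),"F",s['force'].round(1),"t",s['time_s'],s['gripper_width'])
if len(sys.argv)>1:
    cv2.imwrite(f"pics/{sys.argv[1]}.png",cv2.resize(f["pixels"][120:300,180:440],None,fx=3,fy=3,interpolation=cv2.INTER_CUBIC)[:,:,::-1])
E
python3 look.py a1
```

```text
time_s: 3.02
ee_pos: [535.1, 218.8, 53.5]
ee_rot: [-179.7, 0.0, 108.8]
force: [-0.2, 0.2, -0.3]
gripper_width: 58.8
red mid board [73.8 62.6] size [105.8   5.2] edge dir (board deg, mod 180) 11.7 -> mould x heading -78.3
TCP board [ 28.3 210.4] z 55.2 yaw board 102.0 F [ 0.4  0.4 -0.2] t 3.0667 59.2173550523756
```

View pics/a1.png

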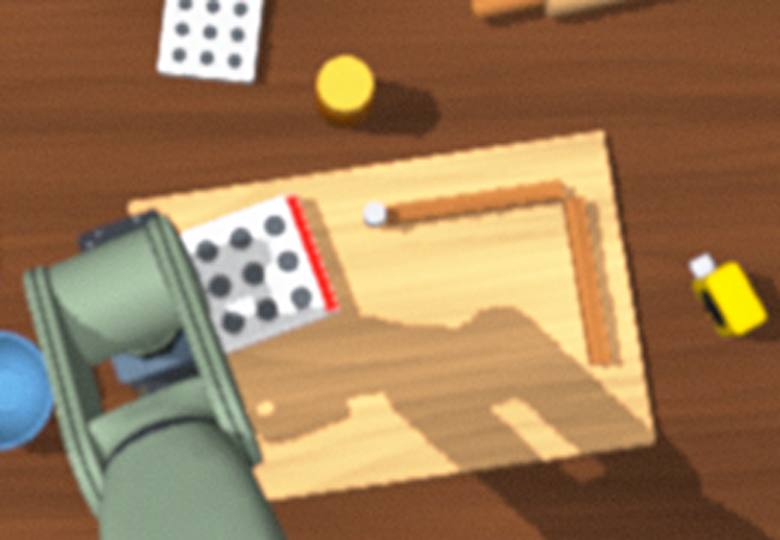

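The picture shows the gripper behind the mould's far face, with the red edge from (292,197) to (335,308) facing the post at (375,214) and nothing in the way. Now I'll lower the last 12 mm and push along tool -x.

```bash
python3 -m inch '[{"x":0,"y":0,"z":1.2,"yaw":0,"gripper":0.3},{"x":-0.3,"y":0,"z":0,"yaw":0,"gripper":0.3},{"x":-0.3,"y":0,"z":0,"yaw":0,"gripper":0.3},{"x":-0.3,"y":0,"z":0,"yaw":0,"gripper":0.3},{"x":-0.3,"y":0,"z":0,"yaw":0,"gripper":0.3},{"x":-0.3,"y":0,"z":0,"yaw":0,"gripper":0.3},{"x":-0.3,"y":0,"z":0,"yaw":0,"gripper":0.3},{"x":-0.3,"y":0,"z":0,"yaw":0,"gripper":0.3},{"x":-0.3,"y":0,"z":0,"yaw":0,"gripper":0.3},{"x":-0.3,"y":0,"z":0,"yaw":0,"gripper":0.3},{"x":-0.3,"y":0,"z":0,"yaw":0,"gripper":0.3}]'; python3 look.py; python3 -m inch '[{"x":-0.25,"y":0,"z":0,"yaw":0,"gripper":0.3},{"x":-0.25,"y":0,"z":0,"yaw":0,"gripper":0.3},{"x":-0.25,"y":0,"z":0,"yaw":0,"gripper":0.3},{"x":-0.25,"y":0,"z":0,"yaw":0,"gripper":0.3},{"x":-0.25,"y":0,"z":0,"yaw":0,"gripper":0.3},{"x":-0.25,"y":0,"z":0,"yaw":0,"gripper":0.3}]'; python3 look.py
```

```text
time_s: 3.98
ee_pos: [546.7, 191.2, 44.2]
ee_rot: [180.0, -0.1, 108.7]
force: [-1.5, 3.7, 1.6]
gripper_width: 59.2
red mid board [74.3 55.1] size [104.1   5.3] edge dir (board deg, mod 180) 11.9 -> mould x heading -78.1
TCP board [ 35.4 180.7] z 44.2 yaw board 102.0 F [-1.3  3.2  2.1] t 4.0333 59.396992334398284
time_s: 4.53
ee_pos: [551.7, 176.6, 44.2]
ee_rot: [180.0, -0.0, 108.7]
force: [-1.5, 5.3, 4.4]
gripper_width: 59.5
red mid board [77.8 40.2] size [104.1   5. ] edge dir (board deg, mod 180) 11.9 -> mould x heading -78.1
TCP board [ 38.5 165.8] z 44.2 yaw board 102.0 F [-1.2  3.8  3.9] t 4.5833 59.09719065437609
```

```bash
python3 -m inch '[{"x":-0.25,"y":0,"z":0,"yaw":0,"gripper":0.3},{"x":-0.25,"y":0,"z":0,"yaw":0,"gripper":0.3},{"x":-0.25,"y":0,"z":0,"yaw":0,"gripper":0.3},{"x":-0.25,"y":0,"z":0,"yaw":0,"gripper":0.3},{"x":-0.25,"y":0,"z":0,"yaw":0,"gripper":0.3},{"x":-0.25,"y":0,"z":0,"yaw":0,"gripper":0.3},{"x":-0.25,"y":0,"z":0,"yaw":0,"gripper":0.3},{"x":-0.25,"y":0,"z":0,"yaw":0,"gripper":0.3},{"x":-0.25,"y":0,"z":0,"yaw":0,"gripper":0.3},{"x":-0.15,"y":0,"z":0,"yaw":0,"gripper":0.3}]'; python3 look.py
```

```text
time_s: 5.42
ee_pos: [559.3, 153.8, 44.1]
ee_rot: [180.0, -0.0, 108.7]
force: [-2.0, 4.2, 4.6]
gripper_width: 59.4
red mid board [83.3 16.9] size [103.1   5. ] edge dir (board deg, mod 180) 12.1 -> mould x heading -77.9
TCP board [ 43.4 142.5] z 44.1 yaw board 102.0 F [-1.7  3.4  3.3] t 5.4667 59.33296014909872
```

```bash
R='{"x":0}'; for i in 1; do python3 -m inch '[{"x":-0.12,"y":0,"z":0,"yaw":0,"gripper":0.3},{"x":-0.12,"y":0,"z":0,"yaw":0,"gripper":0.3},{"x":-0.12,"y":0,"z":0,"yaw":0,"gripper":0.3}]'; python3 -m inch '[{"x":-0.1,"y":0,"z":0,"yaw":0,"gripper":0.3}]';python3 -m inch '[{"x":-0.1,"y":0,"z":0,"yaw":0,"gripper":0.3}]'; done; python3 look.py
```

```text
time_s: 5.72
ee_pos: [560.3, 150.6, 44.1]
ee_rot: [180.0, -0.0, 108.7]
force: [-1.9, 5.0, 4.4]
gripper_width: 59.4
time_s: 5.8
ee_pos: [560.7, 149.7, 44.1]
ee_rot: [180.0, -0.0, 108.7]
force: [-2.2, 4.8, 3.5]
gripper_width: 59.0
time_s: 5.88
ee_pos: [560.7, 149.3, 44.1]
ee_rot: [180.0, -0.1, 108.7]
force: [-3.1, 9.5, 4.2]
gripper_width: 59.1
red mid board [83.6 12.3] size [105.8   5.6] edge dir (board deg, mod 180) 11.5 -> mould x heading -78.5
TCP board [ 44.2 138.2] z 44.1 yaw board 102.0 F [-2.3  7.9  4. ] t 5.9333 59.333433999596956
```

Touching the post at about 5 N above sliding friction. I'll start the arc at 1° per row about the post contact, checking often.

```bash
python3 -m inch '[{"x":-0.05,"y":-0.237,"z":0,"yaw":-0.2,"gripper":0.3},{"x":-0.05,"y":-0.237,"z":0,"yaw":-0.2,"gripper":0.3},{"x":-0.05,"y":-0.237,"z":0,"yaw":-0.2,"gripper":0.3}]'; python3 -m inch '[{"x":-0.05,"y":-0.237,"z":0,"yaw":-0.2,"gripper":0.3},{"x":-0.05,"y":-0.237,"z":0,"yaw":-0.2,"gripper":0.3},{"x":-0.05,"y":-0.237,"z":0,"yaw":-0.2,"gripper":0.3}]'; python3 look.py
```

```text
time_s: 6.18
ee_pos: [554.7, 145.8, 44.1]
ee_rot: [180.0, -0.1, 111.7]
force: [-1.4, 7.8, 3.5]
gripper_width: 59.4
time_s: 6.43
ee_pos: [548.5, 141.7, 44.1]
ee_rot: [180.0, -0.1, 114.7]
force: [-2.9, 8.7, 4.3]
gripper_width: 59.3
red mid board [83.7 10.1] size [103.8   6.3] edge dir (board deg, mod 180) 17.7 -> mould x heading -72.3
TCP board [ 30.8 131.7] z 44.1 yaw board 108.1 F [-3.6  8.2  3.4] t 6.4833 59.58869418156085
```

```bash
python3 -m inch '[{"x":-0.047,"y":-0.237,"z":0,"yaw":-0.2,"gripper":0.3},{"x":-0.047,"y":-0.237,"z":0,"yaw":-0.2,"gripper":0.3},{"x":-0.047,"y":-0.237,"z":0,"yaw":-0.2,"gripper":0.3},{"x":-0.047,"y":-0.237,"z":0,"yaw":-0.2,"gripper":0.3},{"x":-0.047,"y":-0.237,"z":0,"yaw":-0.2,"gripper":0.3},{"x":-0.047,"y":-0.237,"z":0,"yaw":-0.2,"gripper":0.3}]'; python3 -m inch '[{"x":-0.047,"y":-0.237,"z":0,"yaw":-0.2,"gripper":0.3},{"x":-0.047,"y":-0.237,"z":0,"yaw":-0.2,"gripper":0.3},{"x":-0.047,"y":-0.237,"z":0,"yaw":-0.2,"gripper":0.3},{"x":-0.047,"y":-0.237,"z":0,"yaw":-0.2,"gripper":0.3},{"x":-0.047,"y":-0.237,"z":0,"yaw":-0.2,"gripper":0.3},{"x":-0.047,"y":-0.237,"z":0,"yaw":-0.2,"gripper":0.3}]'; python3 look.py
```

```text
time_s: 6.98
ee_pos: [537.0, 132.7, 44.1]
ee_rot: [180.0, -0.1, 120.7]
force: [-2.8, 8.5, 4.3]
gripper_width: 59.1
time_s: 7.48
ee_pos: [526.3, 122.6, 44.1]
ee_rot: [180.0, -0.1, 126.7]
force: [-3.8, 10.8, 4.9]
gripper_width: 59.6
red mid board [84.2  8.1] size [104.6   5.7] edge dir (board deg, mod 180) 29.8 -> mould x heading -60.2
TCP board [  6.6 115.3] z 44.0 yaw board 120.1 F [-3.6  8.   5.1] t 7.5333 59.0413606005565
```

```bash
python3 -m inch '[{"x":-0.043,"y":-0.237,"z":0,"yaw":-0.2,"gripper":0.3},{"x":-0.043,"y":-0.237,"z":0,"yaw":-0.2,"gripper":0.3},{"x":-0.043,"y":-0.237,"z":0,"yaw":-0.2,"gripper":0.3},{"x":-0.043,"y":-0.237,"z":0,"yaw":-0.2,"gripper":0.3},{"x":-0.043,"y":-0.237,"z":0,"yaw":-0.2,"gripper":0.3},{"x":-0.043,"y":-0.237,"z":0,"yaw":-0.2,"gripper":0.3}]'; python3 -m inch '[{"x":-0.042,"y":-0.237,"z":0,"yaw":-0.2,"gripper":0.3},{"x":-0.042,"y":-0.237,"z":0,"yaw":-0.2,"gripper":0.3},{"x":-0.042,"y":-0.237,"z":0,"yaw":-0.2,"gripper":0.3},{"x":-0.042,"y":-0.237,"z":0,"yaw":-0.2,"gripper":0.3},{"x":-0.042,"y":-0.237,"z":0,"yaw":-0.2,"gripper":0.3},{"x":-0.042,"y":-0.237,"z":0,"yaw":-0.2,"gripper":0.3}]'; python3 look.py a2
```

```text
time_s: 8.03
ee_pos: [516.7, 111.5, 44.0]
ee_rot: [-180.0, -0.2, 132.7]
force: [-3.9, 9.1, 5.9]
gripper_width: 58.8
time_s: 8.53
ee_pos: [508.2, 99.6, 44.0]
ee_rot: [-180.0, -0.2, 138.7]
force: [-4.9, 9.4, 7.1]
gripper_width: 58.9
red mid board [84.   5.7] size [104.4   6.2] edge dir (board deg, mod 180) 42.0 -> mould x heading -48.0
TCP board [-14.1  94.5] z 44.0 yaw board 132.1 F [-4.5  9.   6.4] t 8.5833 59.39149706309574
```

View pics/a2.png

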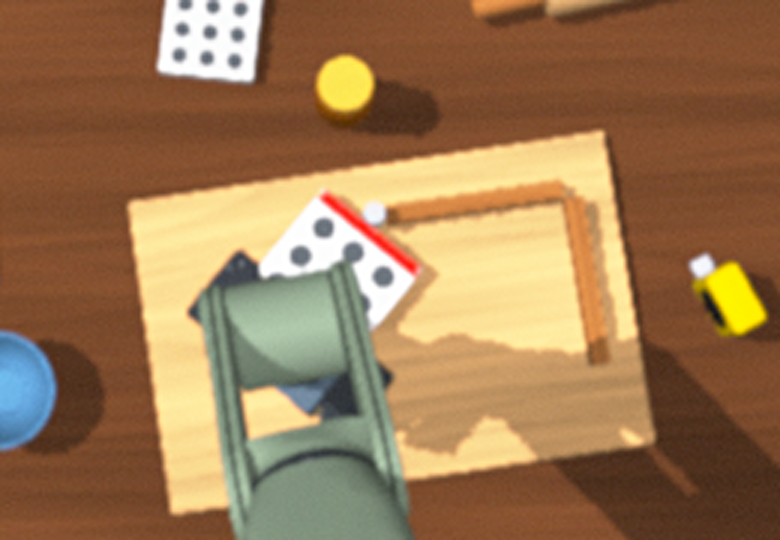

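The red edge, (323,195) to (415,272), is bearing on the post at (373,214), about half-way round at -48°. I'll keep going.

```bash
python3 -m inch '[{"x":-0.04,"y":-0.237,"z":0,"yaw":-0.2,"gripper":0.3},{"x":-0.04,"y":-0.237,"z":0,"yaw":-0.2,"gripper":0.3},{"x":-0.04,"y":-0.237,"z":0,"yaw":-0.2,"gripper":0.3},{"x":-0.04,"y":-0.237,"z":0,"yaw":-0.2,"gripper":0.3},{"x":-0.04,"y":-0.237,"z":0,"yaw":-0.2,"gripper":0.3},{"x":-0.04,"y":-0.237,"z":0,"yaw":-0.2,"gripper":0.3}]'; python3 -m inch '[{"x":-0.038,"y":-0.237,"z":0,"yaw":-0.2,"gripper":0.3},{"x":-0.038,"y":-0.237,"z":0,"yaw":-0.2,"gripper":0.3},{"x":-0.038,"y":-0.237,"z":0,"yaw":-0.2,"gripper":0.3},{"x":-0.038,"y":-0.237,"z":0,"yaw":-0.2,"gripper":0.3},{"x":-0.038,"y":-0.237,"z":0,"yaw":-0.2,"gripper":0.3},{"x":-0.038,"y":-0.237,"z":0,"yaw":-0.2,"gripper":0.3}]'; python3 look.py
```

```text
time_s: 9.08
ee_pos: [500.7, 86.6, 43.7]
ee_rot: [-179.9, -0.2, 144.8]
force: [-4.5, 8.2, 5.3]
gripper_width: 59.3
time_s: 9.58
ee_pos: [494.5, 73.0, 43.5]
ee_rot: [-179.9, -0.2, 150.8]
force: [-3.6, 6.4, 3.2]
gripper_width: 59.1
red mid board [83.6  4.2] size [105.9   6.3] edge dir (board deg, mod 180) 54.7 -> mould x heading -35.3
TCP board [-30.7  69.7] z 43.4 yaw board 144.1 F [-4.6  5.3  4.1] t 9.6333 59.584309881142055
```

```bash
python3 -m inch '[{"x":-0.036,"y":-0.237,"z":0,"yaw":-0.2,"gripper":0.3},{"x":-0.036,"y":-0.237,"z":0,"yaw":-0.2,"gripper":0.3},{"x":-0.036,"y":-0.237,"z":0,"yaw":-0.2,"gripper":0.3},{"x":-0.036,"y":-0.237,"z":0,"yaw":-0.2,"gripper":0.3},{"x":-0.036,"y":-0.237,"z":0,"yaw":-0.2,"gripper":0.3},{"x":-0.036,"y":-0.237,"z":0,"yaw":-0.2,"gripper":0.3}]'; python3 look.py
```

```text
time_s: 10.13
ee_pos: [489.9, 59.0, 43.3]
ee_rot: [-179.9, -0.3, 156.8]
force: [-3.6, 4.6, 4.4]
gripper_width: 59.1
red mid board [83.8  4.1] size [106.2   5.4] edge dir (board deg, mod 180) 60.0 -> mould x heading -30.0
TCP board [-37.   56.3] z 43.2 yaw board 150.1 F [-4.4  4.7  3.6] t 10.1833 59.60722909983554
```

```bash
python3 -m inch '[{"x":-0.05,"y":-0.237,"z":0,"yaw":-0.2,"gripper":0.3},{"x":-0.045,"y":-0.237,"z":0,"yaw":-0.2,"gripper":0.3},{"x":-0.04,"y":-0.237,"z":0,"yaw":-0.2,"gripper":0.3},{"x":-0.038,"y":-0.237,"z":0,"yaw":-0.2,"gripper":0.3},{"x":-0.038,"y":-0.237,"z":0,"yaw":-0.2,"gripper":0.3},{"x":-0.038,"y":-0.237,"z":0,"yaw":-0.2,"gripper":0.3}]'; python3 -m inch '[{"x":-0.036,"y":-0.237,"z":0,"yaw":-0.2,"gripper":0.3},{"x":-0.036,"y":-0.237,"z":0,"yaw":-0.2,"gripper":0.3},{"x":-0.036,"y":-0.237,"z":0,"yaw":-0.2,"gripper":0.3},{"x":-0.036,"y":-0.237,"z":0,"yaw":-0.2,"gripper":0.3},{"x":-0.036,"y":-0.237,"z":0,"yaw":-0.2,"gripper":0.3},{"x":-0.036,"y":-0.237,"z":0,"yaw":-0.2,"gripper":0.3}]'; python3 look.py a3
```

```text
time_s: 10.68
ee_pos: [486.6, 44.6, 43.1]
ee_rot: [-179.9, -0.3, 162.8]
force: [-4.1, 5.4, 2.7]
gripper_width: 59.3
time_s: 11.18
ee_pos: [484.8, 30.2, 43.1]
ee_rot: [-179.9, -0.4, 168.8]
force: [-6.1, 3.6, 2.3]
gripper_width: 59.2
red mid board [84.   1.1] size [105.5   6.1] edge dir (board deg, mod 180) 71.9 -> mould x heading -18.1
TCP board [-45.2  28.3] z 43.0 yaw board 162.1 F [-5.6  2.9  3.3] t 11.2333 58.99483838602214
```

View pics/a3.png

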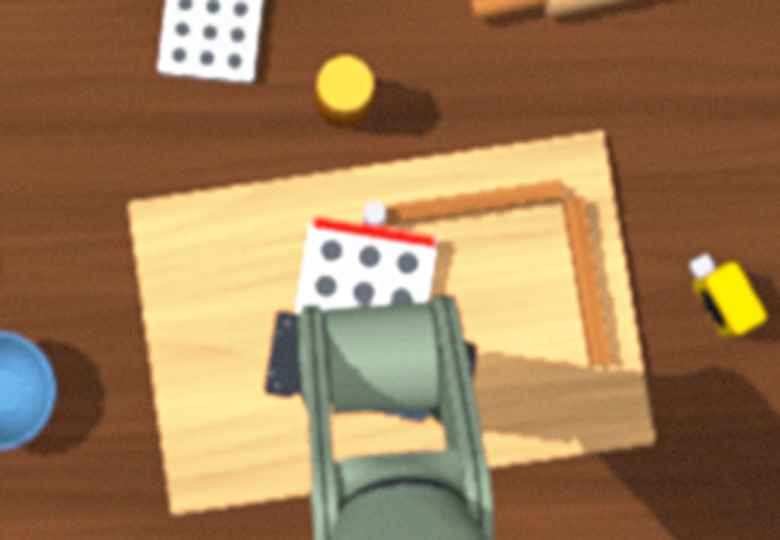

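The mould is at -18°, with its red edge from (315,223) to (433,241) just at the post. 18° to go.

```bash
python3 -m inch '[{"x":-0.038,"y":-0.237,"z":0,"yaw":-0.2,"gripper":0.3},{"x":-0.038,"y":-0.237,"z":0,"yaw":-0.2,"gripper":0.3},{"x":-0.036,"y":-0.237,"z":0,"yaw":-0.2,"gripper":0.3},{"x":-0.035,"y":-0.237,"z":0,"yaw":-0.2,"gripper":0.3},{"x":-0.035,"y":-0.237,"z":0,"yaw":-0.2,"gripper":0.3},{"x":-0.035,"y":-0.237,"z":0,"yaw":-0.2,"gripper":0.3}]'; python3 -m inch '[{"x":-0.033,"y":-0.237,"z":0,"yaw":-0.2,"gripper":0.3},{"x":-0.033,"y":-0.237,"z":0,"yaw":-0.2,"gripper":0.3},{"x":-0.033,"y":-0.237,"z":0,"yaw":-0.2,"gripper":0.3},{"x":-0.033,"y":-0.237,"z":0,"yaw":-0.2,"gripper":0.3},{"x":-0.033,"y":-0.237,"z":0,"yaw":-0.2,"gripper":0.3},{"x":-0.033,"y":-0.237,"z":0,"yaw":-0.2,"gripper":0.3}]'; python3 look.py
```

```text
time_s: 11.73
ee_pos: [484.5, 15.7, 43.0]
ee_rot: [-179.9, -0.4, 174.8]
force: [-4.4, 3.2, 4.0]
gripper_width: 59.3
time_s: 12.23
ee_pos: [485.6, 1.3, 43.0]
ee_rot: [-180.0, -0.5, -179.2]
force: [-5.5, 2.6, 4.0]
gripper_width: 59.4
red mid board [86.   1.1] size [  9.7 104.4] edge dir (board deg, mod 180) 84.1 -> mould x heading -5.9
TCP board [-47.8  -0.4] z 43.0 yaw board -185.9 F [-5.7  0.4  2.6] t 12.2833 59.690342599051476
```

```bash
python3 -m inch '[{"x":-0.033,"y":-0.237,"z":0,"yaw":-0.2,"gripper":0.3},{"x":-0.033,"y":-0.237,"z":0,"yaw":-0.2,"gripper":0.3},{"x":-0.033,"y":-0.237,"z":0,"yaw":-0.2,"gripper":0.3},{"x":-0.033,"y":-0.237,"z":0,"yaw":-0.2,"gripper":0.3},{"x":-0.033,"y":-0.237,"z":0,"yaw":-0.2,"gripper":0.3}]'; python3 -m inch '[{"x":-0.033,"y":-0.2,"z":0,"yaw":-0.2,"gripper":0.3},{"x":-0.05,"y":0,"z":0,"yaw":0,"gripper":0.3}]'; python3 look.py
```

```text
time_s: 12.7
ee_pos: [487.5, -10.5, 42.9]
ee_rot: [180.0, -0.5, -174.2]
force: [-6.6, 0.9, 4.7]
gripper_width: 59.2
time_s: 12.87
ee_pos: [488.0, -12.7, 42.9]
ee_rot: [180.0, -0.6, -173.2]
force: [-7.3, -0.2, 5.7]
gripper_width: 59.5
red mid board [84.5 -0. ] size [  6.1 102.8] edge dir (board deg, mod 180) 89.9 -> mould x heading -0.1
TCP board [-47.1 -14.3] z 42.9 yaw board -180.0 F [-7.5  0.7  5.5] t 12.9167 59.48771534615792
```

```bash
python3 -m inch '[{"x":-0.08,"y":0,"z":0,"yaw":0,"gripper":0.3},{"x":0,"y":0,"z":0,"yaw":0,"gripper":0.3}]';python3 -m inch '[{"x":-0.08,"y":0,"z":0,"yaw":0,"gripper":0.3},{"x":0,"y":0,"z":0,"yaw":0,"gripper":0.3}]'; python3 look.py
```

```text
time_s: 13.08
ee_pos: [488.0, -12.7, 42.9]
ee_rot: [-180.0, -0.7, -173.2]
force: [-9.1, -1.3, 7.8]
gripper_width: 59.6
time_s: 13.25
ee_pos: [488.0, -12.7, 42.9]
ee_rot: [-180.0, -0.8, -173.2]
force: [-10.2, -1.0, 9.0]
gripper_width: 59.1
red mid board [84.4 -0.3] size [  6.2 103.3] edge dir (board deg, mod 180) 90.0 -> mould x heading 0.0
TCP board [-47.  -14.3] z 42.9 yaw board -180.0 F [-10.7  -1.1   8.7] t 13.3 59.167747383769786
```

```bash
python3 -m inch '[{"x":-0.1,"y":0,"z":0,"yaw":0,"gripper":0.3},{"x":-0.1,"y":0,"z":0,"yaw":0,"gripper":0.3},{"x":0,"y":0,"z":0,"yaw":0,"gripper":0.3}]';python3 -m inch '[{"x":-0.1,"y":0,"z":0,"yaw":0,"gripper":0.3},{"x":-0.1,"y":0,"z":0,"yaw":0,"gripper":0.3},{"x":0,"y":0,"z":0,"yaw":0,"gripper":0.3},{"x":0,"y":0,"z":0,"yaw":0,"gripper":0.3}]'; python3 look.py
```

```text
time_s: 13.55
ee_pos: [488.1, -12.7, 42.8]
ee_rot: [-180.0, -1.0, -173.2]
force: [-14.6, -1.8, 12.7]
gripper_width: 59.6
time_s: 13.88
ee_pos: [488.2, -12.6, 42.7]
ee_rot: [180.0, -1.2, -173.2]
force: [-17.5, -4.2, 14.8]
gripper_width: 59.1
red mid board [84.5 -0.3] size [  6.1 103.3] edge dir (board deg, mod 180) 89.9 -> mould x heading -0.1
TCP board [-46.8 -14.2] z 42.7 yaw board -179.9 F [-17.6  -4.1  15.5] t 13.9333 59.33027808711663
```

The mould's heading is 0° and it is flat against the rail and post with about 17 N. Now I'll back off, lift, and go round to the +y face.

```bash
python3 -m inch '[{"x":0.8,"y":0,"z":0,"yaw":0,"gripper":0.3},{"x":0.8,"y":0,"z":0,"yaw":0,"gripper":0.3},{"x":1.4,"y":0,"z":0,"yaw":0,"gripper":0.3},{"x":1.4,"y":0,"z":0,"yaw":0,"gripper":0.3},{"x":0,"y":0,"z":-2,"yaw":0,"gripper":0.3},{"x":0,"y":0,"z":-2,"yaw":1,"gripper":0.3},{"x":0,"y":0,"z":-2,"yaw":1,"gripper":0.3},{"x":0,"y":0,"z":-2,"yaw":1,"gripper":0.3},{"x":0,"y":0,"z":-2,"yaw":1,"gripper":0.3},{"x":0,"y":0,"z":0,"yaw":1,"gripper":0.3},{"x":0,"y":0,"z":0,"yaw":1,"gripper":0.3},{"x":0,"y":0,"z":0,"yaw":1,"gripper":0.3}]'; python3 -m inch '[{"x":0,"y":0,"z":0,"yaw":1,"gripper":0.3},{"x":0,"y":0,"z":0,"yaw":1,"gripper":0.3},{"x":0,"y":0,"z":0,"yaw":1,"gripper":0.3},{"x":0,"y":0,"z":0,"yaw":1,"gripper":0.3},{"x":0,"y":0,"z":0,"yaw":1,"gripper":0.3},{"x":0,"y":0,"z":0,"yaw":1,"gripper":0.3},{"x":0,"y":0,"z":0,"yaw":1,"gripper":0.3},{"x":0,"y":0,"z":0,"yaw":1,"gripper":0.3},{"x":0,"y":0,"z":0,"yaw":1,"gripper":0.3},{"x":0,"y":0,"z":0,"yaw":1,"gripper":0.3},{"x":0,"y":0,"z":0,"yaw":1,"gripper":0.3},{"x":0,"y":0,"z":0,"yaw":0,"gripper":0.3}]';python3 look.py
python3 - <<'E'
from h import *
from workcell import telemetry
s=telemetry.state();b=toboard(s['ee_pos'][:2]);d=np.array([30,98])-b;y=s['ee_rot'][2]-6.735;a=np.radians(y)
print("to go tool x,y mm:",d@[np.cos(a),np.sin(a)],d@[np.sin(a),-np.cos(a)],"yaw err",y-90,s['ee_pos'][2]-43)
E
```

```text
time_s: 14.93
ee_pos: [454.4, -16.9, 144.2]
ee_rot: [-180.0, 0.1, 151.5]
force: [-0.5, -0.3, 0.1]
gripper_width: 59.1
time_s: 15.93
ee_pos: [454.2, -16.8, 143.6]
ee_rot: [-180.0, 0.1, 96.7]
force: [0.2, 0.2, -0.5]
gripper_width: 58.9
red mid board [84.4 -0.3] size [  6.2 103.3] edge dir (board deg, mod 180) 90.0 -> mould x heading 0.0
TCP board [-81.  -14.3] z 143.7 yaw board 90.1 F [-0.6 -0.4 -0.4] t 15.9833 59.48717920841052
to go tool x,y mm: 112.04698773529722 111.24913607848829 yaw err 0.11661936766829228 100.68618308989267
```

```bash
python3 -m inch '[{"x":2.8,"y":2.78,"z":0,"yaw":0,"gripper":0.3},{"x":2.8,"y":2.78,"z":0,"yaw":0,"gripper":0.3},{"x":2.8,"y":2.78,"z":0,"yaw":0,"gripper":0.3},{"x":2.8,"y":2.78,"z":0,"yaw":0,"gripper":0.3},{"x":0,"y":0,"z":0,"yaw":0,"gripper":0.3},{"x":0,"y":0,"z":3,"yaw":0,"gripper":0.3},{"x":0,"y":0,"z":3,"yaw":0,"gripper":0.3},{"x":0,"y":0,"z":2.5,"yaw":0,"gripper":0.3},{"x":0,"y":0,"z":1.5,"yaw":0,"gripper":0.3},{"x":0,"y":0,"z":0,"yaw":0,"gripper":0.3}]';python3 look.py; python3 -m inch '[{"x":-0.3,"y":0,"z":0,"yaw":0,"gripper":0.3},{"x":-0.3,"y":0,"z":0,"yaw":0,"gripper":0.3},{"x":-0.3,"y":0,"z":0,"yaw":0,"gripper":0.3},{"x":-0.3,"y":0,"z":0,"yaw":0,"gripper":0.3},{"x":-0.3,"y":0,"z":0,"yaw":0,"gripper":0.3},{"x":-0.3,"y":0,"z":0,"yaw":0,"gripper":0.3},{"x":-0.3,"y":0,"z":0,"yaw":0,"gripper":0.3},{"x":-0.3,"y":0,"z":0,"yaw":0,"gripper":0.3},{"x":-0.3,"y":0,"z":0,"yaw":0,"gripper":0.3}]';python3 look.py a4
```

```text
time_s: 16.82
ee_pos: [548.7, 107.1, 40.4]
ee_rot: [-179.6, 0.1, 96.9]
force: [0.0, -0.4, -0.1]
gripper_width: 59.2
red mid board [ 84.4 -14.6] size [ 6.3 74.6] edge dir (board deg, mod 180) 90.3 -> mould x heading 0.3
TCP board [28.9 97.6] z 42.4 yaw board 90.1 F [ 0.7 -0.2 -0.7] t 16.8667 59.31227437233396
time_s: 17.62
ee_pos: [554.9, 81.9, 44.3]
ee_rot: [180.0, -0.1, 96.7]
force: [-2.0, 6.0, 2.7]
gripper_width: 59.1
red mid board [ 84.3 -35.7] size [ 6.4 48.2] edge dir (board deg, mod 180) 89.6 -> mould x heading -0.4
TCP board [30.6 71.3] z 44.3 yaw board 90.0 F [-1.4  4.2  3.2] t 17.6667 59.34159560306177
```

View pics/a4.png

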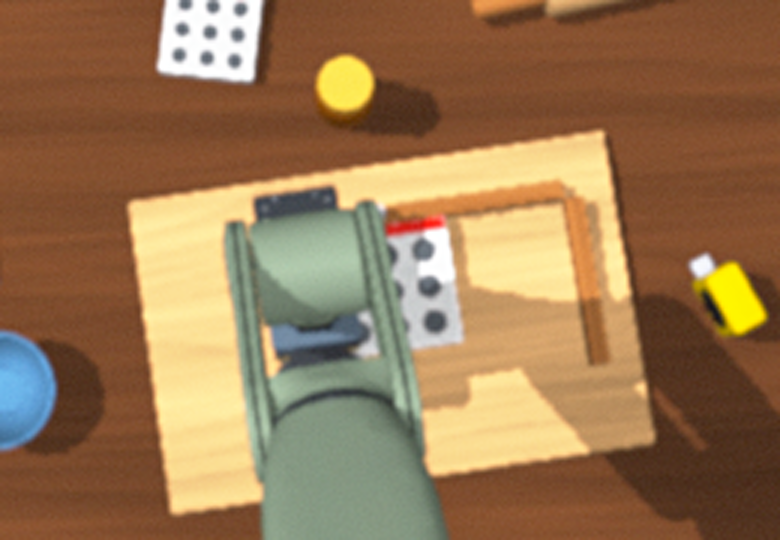

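The gripper is now behind the mould's +y face, which is pushing at about 4.5 N. The visible red edge, (385,228) to (443,220), lies along the rail. I'll slide it home with a slight bias towards the rail.

```bash
python3 -m inch '[{"x":-0.3,"y":0.01,"z":0,"yaw":0,"gripper":0.3},{"x":-0.3,"y":0.01,"z":0,"yaw":0,"gripper":0.3},{"x":-0.3,"y":0.01,"z":0,"yaw":0,"gripper":0.3},{"x":-0.3,"y":0.01,"z":0,"yaw":0,"gripper":0.3},{"x":-0.3,"y":0.01,"z":0,"yaw":0,"gripper":0.3},{"x":-0.3,"y":0.01,"z":0,"yaw":0,"gripper":0.3}]';python3 look.py; python3 -m inch '[{"x":-0.3,"y":0.01,"z":0,"yaw":0,"gripper":0.3},{"x":-0.3,"y":0.01,"z":0,"yaw":0,"gripper":0.3},{"x":-0.3,"y":0.01,"z":0,"yaw":0,"gripper":0.3},{"x":-0.3,"y":0.01,"z":0,"yaw":0,"gripper":0.3},{"x":-0.3,"y":0.01,"z":0,"yaw":0,"gripper":0.3},{"x":-0.3,"y":0.01,"z":0,"yaw":0,"gripper":0.3},{"x":-0.3,"y":0.01,"z":0,"yaw":0,"gripper":0.3},{"x":-0.3,"y":0.01,"z":0,"yaw":0,"gripper":0.3},{"x":-0.3,"y":0.01,"z":0,"yaw":0,"gripper":0.3},{"x":-0.3,"y":0.01,"z":0,"yaw":0,"gripper":0.3}]';python3 look.py
```

```text
time_s: 18.17
ee_pos: [557.0, 64.5, 44.3]
ee_rot: [-180.0, -0.1, 96.7]
force: [-3.0, 6.5, 4.4]
gripper_width: 59.5
red mid board [ 84.3 -57. ] size [ 6.5 39.8] edge dir (board deg, mod 180) 91.0 -> mould x heading 1.0
TCP board [30.6 53.7] z 44.3 yaw board 90.0 F [-1.8  5.4  4.4] t 18.2167 59.074927867948794
time_s: 19.05
ee_pos: [560.5, 35.2, 44.2]
ee_rot: [-179.8, -0.2, 96.7]
force: [-3.9, 9.4, 6.6]
gripper_width: 59.3
red mid board [ 84.4 -91.5] size [ 6.7 29. ] edge dir (board deg, mod 180) 88.6 -> mould x heading -1.4
TCP board [30.7 24.1] z 44.1 yaw board 90.0 F [-4.4  6.7  5.5] t 19.1 59.35373320026892
```

```bash
python3 -m inch '[{"x":-0.3,"y":0,"z":0,"yaw":0,"gripper":0.3},{"x":-0.3,"y":0,"z":0,"yaw":0,"gripper":0.3},{"x":-0.3,"y":0,"z":0,"yaw":0,"gripper":0.3},{"x":-0.3,"y":0,"z":0,"yaw":0,"gripper":0.3},{"x":-0.3,"y":0,"z":0,"yaw":0,"gripper":0.3},{"x":-0.3,"y":0,"z":0,"yaw":0,"gripper":0.3},{"x":-0.3,"y":0,"z":0,"yaw":0,"gripper":0.3},{"x":-0.3,"y":0,"z":0,"yaw":0,"gripper":0.3},{"x":-0.3,"y":0,"z":0,"yaw":0,"gripper":0.3},{"x":-0.3,"y":0,"z":0,"yaw":0,"gripper":0.3}]'; python3 -m inch '[{"x":-0.3,"y":0,"z":0,"yaw":0,"gripper":0.3},{"x":-0.3,"y":0,"z":0,"yaw":0,"gripper":0.3},{"x":-0.3,"y":0,"z":0,"yaw":0,"gripper":0.3},{"x":-0.3,"y":0,"z":0,"yaw":0,"gripper":0.3},{"x":-0.3,"y":0,"z":0,"yaw":0,"gripper":0.3},{"x":-0.3,"y":0,"z":0,"yaw":0,"gripper":0.3},{"x":-0.3,"y":0,"z":0,"yaw":0,"gripper":0.3},{"x":-0.3,"y":0,"z":0,"yaw":0,"gripper":0.3},{"x":-0.3,"y":0,"z":0,"yaw":0,"gripper":0.3},{"x":-0.3,"y":0,"z":0,"yaw":0,"gripper":0.3}]'; python3 look.py
```

```text
time_s: 19.93
ee_pos: [564.1, 5.3, 44.1]
ee_rot: [-179.8, -0.2, 96.7]
force: [-3.7, 7.4, 5.7]
gripper_width: 59.3
time_s: 20.77
ee_pos: [567.6, -24.5, 44.1]
ee_rot: [-179.8, -0.2, 96.7]
force: [-3.2, 7.1, 5.9]
gripper_width: 59.2
red mid board [  84.5 -161.2] size [8.5 5.7] edge dir (board deg, mod 180) 81.4 -> mould x heading -8.6
TCP board [ 30.7 -35.9] z 44.0 yaw board 90.0 F [-2.9  6.1  5. ] t 20.8167 59.345552670341895
```

```bash
python3 -m inch '[{"x":-0.15,"y":0,"z":0,"yaw":0,"gripper":0.3},{"x":-0.15,"y":0,"z":0,"yaw":0,"gripper":0.3},{"x":-0.15,"y":0,"z":0,"yaw":0,"gripper":0.3},{"x":-0.1,"y":0,"z":0,"yaw":0,"gripper":0.3}]'; python3 -m inch '[{"x":-0.1,"y":0,"z":0,"yaw":0,"gripper":0.3},{"x":-0.1,"y":0,"z":0,"yaw":0,"gripper":0.3}]';python3 -m inch '[{"x":-0.1,"y":0,"z":0,"yaw":0,"gripper":0.3},{"x":-0.1,"y":0,"z":0,"yaw":0,"gripper":0.3}]'; python3 look.py
```

```text
time_s: 21.15
ee_pos: [568.3, -30.1, 44.0]
ee_rot: [-179.8, -0.1, 96.7]
force: [-3.4, 7.3, 4.9]
gripper_width: 58.8
time_s: 21.32
ee_pos: [568.6, -32.0, 44.0]
ee_rot: [-179.8, -0.1, 96.7]
force: [-3.3, 7.2, 4.7]
gripper_width: 59.7
time_s: 21.48
ee_pos: [568.6, -32.3, 44.1]
ee_rot: [-179.8, -0.3, 96.6]
force: [-3.2, 16.4, 6.5]
gripper_width: 59.2
red mid board [  83.2 -171.5] size [2.5 6.3] edge dir (board deg, mod 180) 108.1 -> mould x heading 18.1
TCP board [ 30.8 -43.2] z 44.1 yaw board 89.9 F [-2.3 13.9  6.7] t 21.5333 59.14970984904428
```

The mould is against the stop at about 16 N total. I'll hold briefly, then retreat along +y and lift.

```bash
python3 -m inch '[{"x":-0.06,"y":0,"z":0,"yaw":0,"gripper":0.3},{"x":0,"y":0,"z":0,"yaw":0,"gripper":0.3},{"x":0,"y":0,"z":0,"yaw":0,"gripper":0.3},{"x":0,"y":0,"z":0,"yaw":0,"gripper":0.3}]'; python3 -m inch '[{"x":0.15,"y":-0.02,"z":0,"yaw":0,"gripper":0.3},{"x":0.3,"y":0,"z":0,"yaw":0,"gripper":0.3},{"x":1,"y":0,"z":0,"yaw":0,"gripper":0.3},{"x":3,"y":0,"z":0,"yaw":0,"gripper":0.3},{"x":0,"y":0,"z":-3,"yaw":0,"gripper":0.3},{"x":0,"y":0,"z":-3,"yaw":0,"gripper":0.3},{"x":0,"y":0,"z":-3,"yaw":0,"gripper":0.3},{"x":4,"y":0,"z":0,"yaw":0,"gripper":0.3},{"x":4,"y":0,"z":0,"yaw":0,"gripper":0.3},{"x":4,"y":0,"z":0,"yaw":0,"gripper":0.3},{"x":4,"y":0,"z":0,"yaw":0,"gripper":0.3},{"x":0,"y":0,"z":0,"yaw":0,"gripper":0.3}]'; python3 look.py a5
```

```text
time_s: 21.87
ee_pos: [568.6, -32.3, 44.1]
ee_rot: [-179.8, -0.3, 96.7]
force: [-3.2, 14.9, 6.2]
gripper_width: 59.3
time_s: 22.87
ee_pos: [545.3, 173.2, 133.9]
ee_rot: [179.9, -0.1, 97.0]
force: [0.3, -0.2, -0.8]
gripper_width: 59.3
red mid board [  84.6 -121.4] size [  6.3 105.5] edge dir (board deg, mod 180) 90.0 -> mould x heading 0.0
TCP board [ 31.6 160.7] z 133.7 yaw board 90.3 F [-0.2 -0.1 -0.2] t 22.9167 59.212978152997806
```

View pics/a5.png

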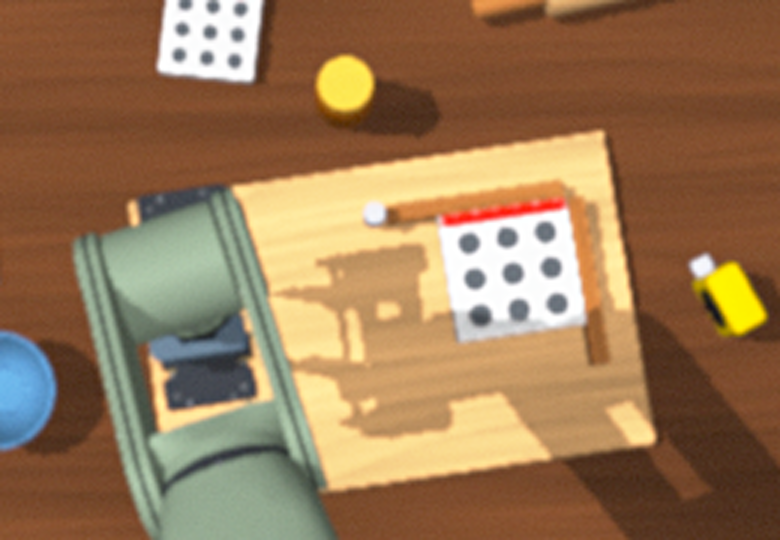

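The mould is in the corner: its red edge, (441,217) to (565,204), lies along the rail, its right side is against the stop, and the bystanders look untouched. The red edge's measured x of 84.6 matches the 84.5 read while it was pressed on the rail. Handing in.

```bash
python3 -c "
from workcell import env
print(env.job_done())"
```

```text
the job is handed in; nothing more can be done
None
```

The middle-sized mould is in the corner, red edge along the rail and side against the end stop. I handed the job in at about 23 s of the 72 s allowed; no verdict is reported.

- **Swing:** I pushed the mould against the post with two fingertips on its far face. I then rolled it about 78° round the post contact at roughly 6–12 N.
- **Rail and stop:** I pressed it flat on the rail at about 17 N sideways (about 23 N in all, counting an unexplained vertical force of about 15 N). Then I slid it along and pressed it on the stop at about 15–16 N, about 8 N of that on the stop itself after sliding friction. I then retreated and lifted clear.
- **Position:** the last camera check gave a heading of 0.0° and a mould y of about -121.4 mm, against a target of -120. After release, the red edge measured within 0.1 mm of where it was while pressed on the rail.
- **Disagreement:** the red strip read x = 84.6 mm, where a strip flush with the rail should read about 87. I took this as camera and strip-width bias, because while I was pressing the tool did not move and its position put the red face at about 89 mm.
- **Bystanders:** jar, bowl and tape measure look untouched in the last picture, but I did not re-measure them.

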